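# Shut up the loaded instrument steriliser with the fingertips

### The arm

A 7-joint arm with a two-finger parallel gripper is mounted at the origin on a cart in front of the work surface, level with it; the furniture and walls round the work are solid. World frame = base frame: x ahead of the robot, y to its left, z up, the work surface at z = 0. Lengths are in mm, angles in rad, forces in N, time in s.
With the tool pointing down it reaches from about 350 to 900 mm from the base axis. Payload 19.9 kg.
Tool frame: the origin (TCP) lies on the centre line of the jaws, within the pads' length; the fingertips stand 8 mm ahead of it and the grasp point (between the pads) lies 11 mm behind it; z points along the fingers, y is the line along which they close (so a half turn about z gives the same grasp; the last joint's range is limited). The gripper opens to 85 mm and grips with 20 to 120 N. Pads are 22 mm wide; open, the fingers measure 114 mm over their backs; the gripper's body (76 mm by 85 mm) begins 54 mm behind the grasp point. The pads swing forward as they close: fully open they stand 13 mm farther back than shut.
Start: joints at [1.192, 0.417, -0.01, 1.614, 0.005, 1.111, -0.053], TCP at [206.538, -589.868, 239.26] pointing down, gripper open.
Joint ranges: [-2.81, 2.81], [-0.39, 2.02], [-1.27, 1.25], [0.06, 2.57], [-1.19, 4.33], [0.19, 2], [-2.82, 2.82]. Speed limits (rad/s): [1.89, 1.89, 2.39, 2.39, 3.01, 3.01, 3.01].

### API

Orientations are given as a 3x3 rotation matrix whose columns are the frame's x, y, z axes.
In Python, from rig import manip gives the robot as it stands.
- The arm moves only by the shell command python3 inch.py FILE [FORCE], which reads ROWS from the file FILE. ROWS is one flat JSON list of numbers that holds 1 to 8 rows one after another, with no inner brackets; each row has 7 numbers: dx, dy, dz in mm, then a rotation vector rx, ry, rz in rad, then the finger opening in mm; each row is the pose to reach, as a shift and turn from the pose commanded when the command began, along the tool's axes at that moment; what a row does not reach only later rows make up. A row lasts 1/12 s, in which the tool goes at most 41.7 mm and 0.125 rad, less where a joint would pass 70% of its speed; a pose out of reach is approached as far as the arm can. The fingers move at their own pace and stop on an object; FORCE is the grip in N (left out, the last holds). Time passes only in rows, so rows that do not move let the fingers close. It prints the time, the measured TCP pose, the force, the opening and the grip force at its end. Input that does not fit is refused with a message, and nothing moves.
- manip.sense(): the state, without advancing time (a new reading comes with each control period).
- manip.grab_frame(name): name is "side" or "top" or "wrist"; returns a dict with "pixels" (384x512x3 uint8, blue, green, red), "fovy" (degrees; the focal length in pixels is half the picture's height over the tangent of half this angle, whatever the lens; pixels are square), "cx", "cy" (the principal point, pixels), "cam_to_world" (4x4, takes a point from camera to world coordinates). Camera axes: x right, y down, z forward; pixel columns grow to the right and rows downward; lengths in mm; the calibration is good to about 2 mm. A picture is of the moment at which its call begins. There is no depth.
- manip.hand_in(): hands the job in; it is judged then, once.
The state is a dict: "t": time; "joint_positions": joint angles; "joint_vel": joint speeds; "joint_torque": joint torques, N m; "tool_pos": TCP position; "tcp_rot": TCP orientation; "ft_force": force on the tool from outside, world axes, zero at the start; "torque": the same for the moment, N m; "opening": finger opening in mm; "grasp_force": force on a finger pad.
Only numpy, scipy, OpenCV 4.12 (cv2) and the standard library are available. Lean on these libraries where they do the work, as an engineer would, in place of code of your own. Each camera call takes 0.05 s, during which the arm holds its last target. There are 200 camera calls.

### The job

The tray of tweezers is ready to be sterilised: with the fingertips only, push the steel tray fully home into the open chamber of the small bench steriliser, push the drawer under it shut, and push the hood down until it is closed. Nothing needs gripping and nothing may be lifted: keep the tray lying on its grid with both tweezers in it, do not let the hood slam, and leave the other things on the bench where they are.

Things in the scene. Friction and masses are not known exactly. Their poses are not given: they have to be found in the camera images.
- dry_steriliser: Bench steriliser fixed to the table: cream housing, two rounded side cheeks, a dark curved hood between them. 211 mm deep (x -91 to +120), 212 wide, 138 high when shut. Origin on the table top; x axis to its back, y to its left, z up; turned (yaw) 0 to 0.35 rad towards the robot. Offsets given with other things are in this frame, mm. Cheek fronts: x -91, z 51 to 75, rounded back to z 136.
- chamber_back (a point): Foot of the chamber's back wall, at (68, 9, 70). The open chamber lies between the cheeks (y -71 to +88), with a flat slotted grid floor at z 70 (x -62 to +58); in front of the grid a sill at z 59 reaches out to x -83.
- dry_steriliser_hood (a joint): Hood angle, rad: 0 shut, 1.08 wide open; starts at 0.92 to 1.06. Turns about point hood_hinge, parallel to y. Stiff hinge (0.9 N m): it stays where it is left, 2 to 6 N down on the handle moves it. Open, its front edge hangs at z 200 to 230, x -85 to -100, so the tray is reached from the front with the tool leaning back about 0.7 rad.
- hood_handle (a point): Middle of the hood's handle: a white round bar 8 mm thick, 110 mm long, parallel to y, standing 24 mm off the hood, 187 mm from the hinge. Shut, it is at (-116, 8, 78) and overhangs the drawer, whose front is then harder to reach; at 1 rad it is at about (-80, 8, 253).
- hood_hinge (a point): Point on the hood's hinge axis, at (62, 8, 134) of the steriliser; fixed.
- dry_steriliser_drawer (a joint): How far the drawer is pulled out, m: 0 = shut, against a stop; starts at 0.035 to 0.075. Slides along the steriliser's x; about 2 N moves it and it stays where it is left.
- drawer_front (a point): Middle of the upright front of the drawer, a cream box 168 mm wide under the chamber; the front reaches from z = 14 to 50 mm. Shut, this point is at (-78, 4, 29) mm. Top of the drawer: z = 50 mm.
- instrument_tray: Loose open stainless tray, 136 mm deep (x), 144 wide (y), 14 high, walls 2.4, slotted floor 2 thick, 0.2 kg. Origin under its middle, axes as the steriliser's. It lies on the grid, 30 to 42 mm in front of its place. Fully home it touches the back wall: origin at (0, 9, 70), front at x -68; about 7 mm of play each side. Sticking out over 15 mm it is struck and tipped by the hood.
- tray_front (a point): Middle of the outer face of the tray's front wall, 7 mm above the tray's underside.
- tweezers_straight: Straight steel tweezers, 121 mm long, 13 mm wide, 9 mm high, loose in the tray, lying along the tray's y. Origin under the middle.
- tweezers_curved: Curved steel tweezers, 115 mm long, 19 mm wide, 9 mm high, loose in the tray, lying along the tray's y. Origin under the middle.
- beaker: Small glass beaker, 44 mm across, 57 mm high; bystander. Origin under its middle.
- tape_roll: Roll of cream tape lying flat, 66 mm across, 19 mm high; bystander. Origin under its middle.
- marker_pen: White marker pen with a black cap, 135 mm long, 12 mm thick; bystander. Origin under its middle.
- petri_dish_2: Flat petri dish with a pink content, 62 mm across, 14 mm high; bystander. Origin under its middle.
- loupe: Black eye loupe standing on end, 37 mm across, 40 mm high; bystander. Origin under its middle.

How it is judged (in metres and radians):
At the end, for the whole second after the job is handed in: The hood is shut (under 0.04 rad) and the drawer flush (under 4 mm); the tray lies flat and still on the grid, within 6 mm of the back wall, with both tweezers in it; the bystanders are within 25 mm of where they stood (value of joint dry_steriliser_hood below 0.04 rad and value of joint dry_steriliser_drawer below 0.004 m and x of instrument_tray in the frame of dry_steriliser above -0.006 m and z of instrument_tray in the frame of dry_steriliser between 0.066 and 0.075 m and angle between instrument_tray's own z axis and vertical below 0.06 rad and linear speed of instrument_tray below 0.01 m/s and x of tweezers_straight in the frame of instrument_tray between -0.075 and 0.075 m and y of tweezers_straight in the frame of instrument_tray between -0.075 and 0.075 m and z of tweezers_straight in the frame of instrument_tray between -0.005 and 0.02 m and x of tweezers_curved in the frame of instrument_tray between -0.075 and 0.075 m and y of tweezers_curved in the frame of instrument_tray between -0.075 and 0.075 m and z of tweezers_curved in the frame of instrument_tray between -0.005 and 0.02 m and distance of each of beaker, tape_roll, marker_pen, petri_dish_2, loupe from where it was at the start of the episode below 0.025 m); the robot touches nothing.
It fails at once if the arm or the gripper's body, not the fingers, pushes the steriliser or the tray (over 8 N) (contact force between the arm and dry_steriliser above 8 N or contact force between the arm and instrument_tray above 8 N).
It fails at once if the tray is lifted off its grid by over 12 mm, or tipped by over 0.2 rad (z of instrument_tray in the frame of dry_steriliser above 0.082 m or z of instrument_tray in the frame of dry_steriliser below 0.06 m or angle between instrument_tray's own z axis and vertical above 0.2 rad).
It fails at once if tweezers are lifted or knocked out of the tray (not (x of tweezers_straight in the frame of instrument_tray between -0.075 and 0.075 m and y of tweezers_straight in the frame of instrument_tray between -0.075 and 0.075 m and z of tweezers_straight in the frame of instrument_tray between -0.005 and 0.02 m) or not (x of tweezers_curved in the frame of instrument_tray between -0.075 and 0.075 m and y of tweezers_curved in the frame of instrument_tray between -0.075 and 0.075 m and z of tweezers_curved in the frame of instrument_tray between -0.005 and 0.02 m)).
It fails at once if the hood slams (closes faster than 2.5 rad/s) (velocity of joint dry_steriliser_hood below -2.5 rad/s).
It fails at once if a bystander is moved over 25 mm (distance of any of beaker, tape_roll, marker_pen, petri_dish_2, loupe from where it was at the start of the episode above 0.025 m).
It also fails if it takes over 48 s, if anything falls off the work surface, if the arm or the gripper's body presses on something with over 40 N, if the wrist force passes 120 N, or if a joint passes its speed limit or range.

## Working session

There is one attempt and no reset: what is moved stays moved. The work goes in short steps, Python scripts to look and compute and a shell command to move; the robot and the scene stay as the last step left them, time stands still between calls to the robot, and variables do not carry over. Pictures are saved under pics/ and viewed, at most 10 in all, crops included, and the job is handed in when it is done.

```bash
ls; mkdir -p pics
python3 - <<'E'
from rig import manip
import cv2,numpy as np
s=manip.sense();print(s['t'],s['tool_pos'],np.round(s['tcp_rot'],3).tolist(),s['opening'],s['ft_force'])
for n in ("side","top"):
    f=manip.grab_frame(n);cv2.imwrite(f'pics/{n}0.png',cv2.resize(f['pixels'],(800,600),interpolation=cv2.INTER_CUBIC));print(n,f['fovy'],f['cx'],f['cy'],np.round(f['cam_to_world'],3).tolist())
E
```

```text
inch.py
pics
rig.py
0.0 [ 206.43732369 -589.54689936  238.63747445] [[0.944, 0.33, -0.0], [0.33, -0.944, 0.001], [-0.0, -0.001, -1.0]] 85.34080832800204 [-0.04129222  0.94752877 -0.29964991]
side 48.81670102391881 249.6271126810702 194.240156711359 [[-0.34, -0.616, 0.71, -286.085], [-0.94, 0.207, -0.271, 481.185], [0.02, -0.76, -0.65, 865.675], [0.0, 0.0, 0.0, 1.0]]
top 56.77976340023281 258.53972867674463 186.16260250291518 [[0.371, -0.725, 0.581, -120.525], [-0.929, -0.293, 0.228, -117.01], [0.005, -0.624, -0.782, 1011.83], [0.0, 0.0, 0.0, 1.0]]
```

View pics/side0.png

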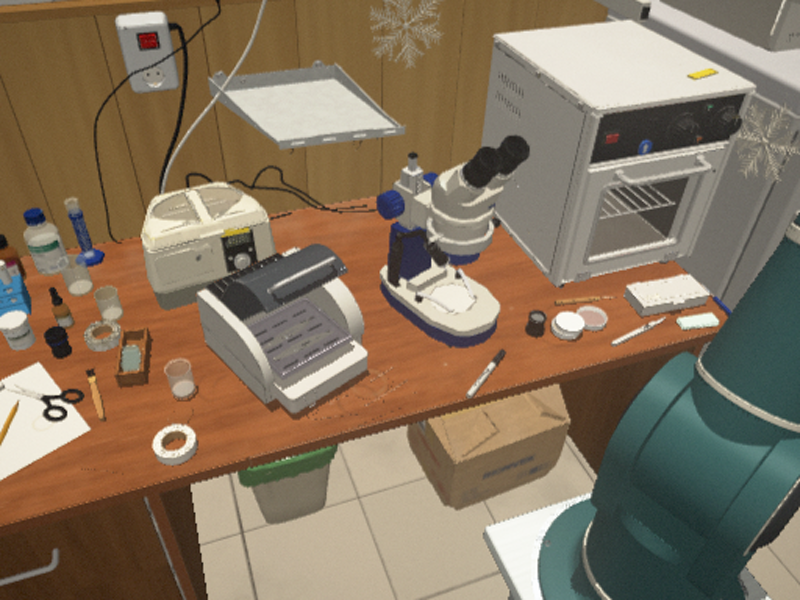

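View pics/top0.png

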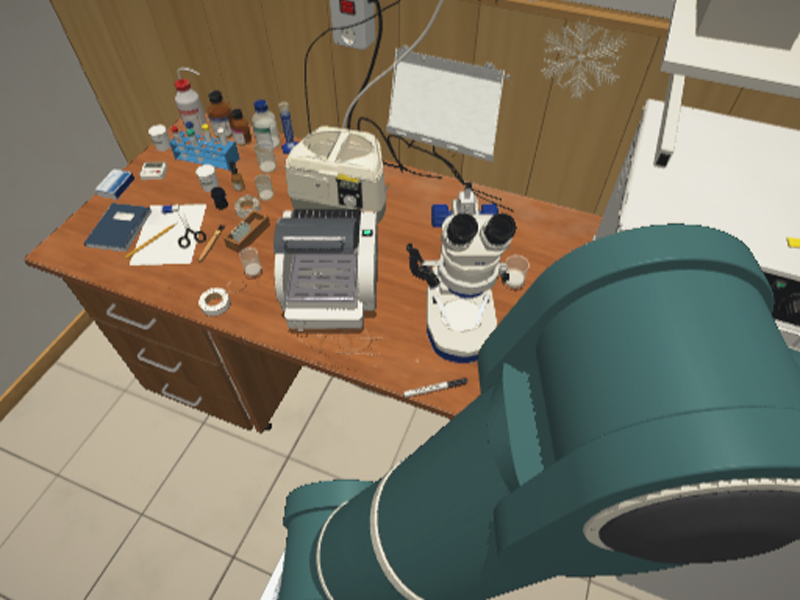

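Side view: steriliser at (285,325), beaker (180,378), tape roll (175,443), pen (487,372). Top view: steriliser at (325,270). Now enlarged crops, combined.

```bash
cat > h.py <<'E'
from rig import manip
import cv2,numpy as np
def cam(f):
    F=192/np.tan(np.radians(f['fovy']/2));return F,f['cx'],f['cy'],np.array(f['cam_to_world'])
def ray(f,u,v):
    F,cx,cy,T=cam(f);d=T[:3,:3]@np.array([(u-cx)/F,(v-cy)/F,1]);return T[:3,3],d/np.linalg.norm(d)
def atz(f,u,v,z):
    o,d=ray(f,u,v);return o+d*(z-o[2])/d[2]
def proj(f,P):
    F,cx,cy,T=cam(f);p=(np.atleast_2d(P)-T[:3,3])@T[:3,:3];return np.c_[F*p[:,0]/p[:,2]+cx,F*p[:,1]/p[:,2]+cy]
def tri(a,b):
    A=sum(np.eye(3)-np.outer(d,d) for o,d in(a,b));B=sum((np.eye(3)-np.outer(d,d))@o for o,d in(a,b));return np.linalg.solve(A,B)
def crop(img,x0,y0,w,h,k,name):
    cv2.imwrite(name,cv2.resize(img[y0:y0+h,x0:x0+w],None,fx=k,fy=k,interpolation=cv2.INTER_CUBIC))
E
python3 - <<'E'
from h import *
f=manip.grab_frame('side');crop(f['pixels'],120,145,125,125,4.8,'pics/s1.png')
f=manip.grab_frame('top');crop(f['pixels'],170,125,90,90,6.6,'pics/t1.png')
E
```

```text
(no output)
```

View pics/s1.png

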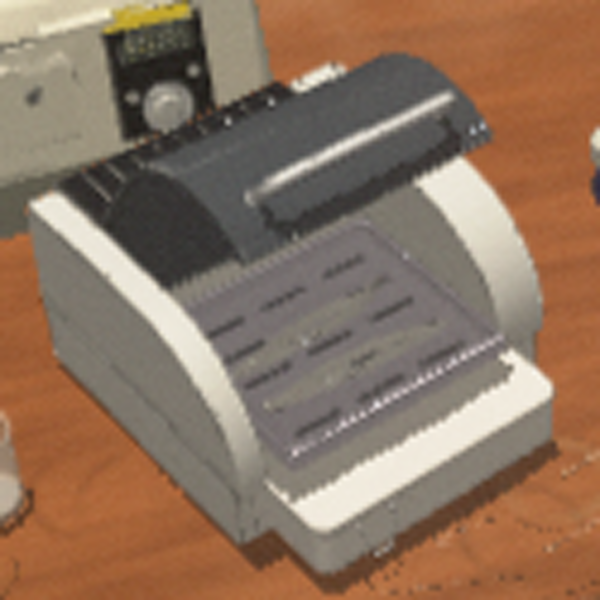

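View pics/t1.png

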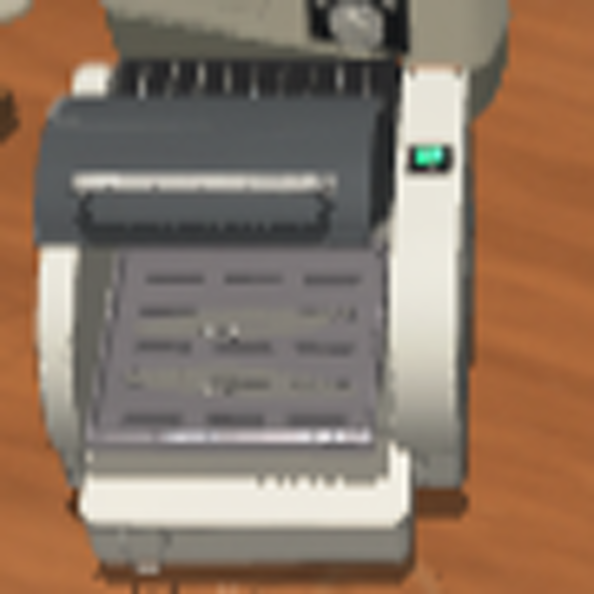

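Side crop: tray front top edge (293,455)-(508,340), handle (250,197)-(453,98), drawer top front edge ~(325,530)-(553,390). Top crop: tray front (88,440)-(372,436), handle (75,182)-(333,183), drawer (82,522)-(408,520).

```bash
cat > m.py <<'E'
from h import *
from scipy.optimize import least_squares
fs=manip.grab_frame('side');ft=manip.grab_frame('top')
S=lambda u,v:((u+.5)/4.8-.5+120,(v+.5)/4.8-.5+145)
T=lambda u,v:((u+.5)/6.6-.5+170,(v+.5)/6.6-.5+125)
pts=dict(trayL=((293,455),(88,440)),trayR=((508,340),(372,436)),hanL=((250,197),(75,182)),hanR=((453,98),(333,183)),drwL=((318,530),(82,522)),drwR=((553,385),(410,520)))
obs={}
for k,(a,b) in pts.items():
    a=S(*a);b=T(*b);obs[k]=(a,b);print(k,np.round(tri(ray(fs,*a),ray(ft,*b)),1))
def model(p):
    x,y,yaw,h,d,tx,ty,tyaw=p
    c,s=np.cos(tyaw),np.sin(tyaw)
    tl=lambda u,v:(tx+c*u-s*v,ty+s*u+c*v,84)
    a=h;dx,dz=-178,-56
    hx,hz=62+dx*np.cos(a)-dz*np.sin(a)*-1*-1,0
    # raise front with angle: rotate (dx,dz) about y so z grows
    hx=62+dx*np.cos(a)-dz*np.sin(a)*(-1);hz=134+dz*np.cos(a)-dx*np.sin(a)
    P=dict(trayL=tl(-68,72),trayR=tl(-68,-72),hanL=(hx,63,hz),hanR=(hx,-47,hz),drwL=(-78-d,88,50),drwR=(-78-d,-80,50))
    C,Sn=np.cos(yaw),np.sin(yaw);R=np.array([[C,-Sn,0],[Sn,C,0],[0,0,1]])
    return {k:R@np.array(v)+[x,y,0] for k,v in P.items()}
def res(p):
    m=model(p);r=[]
    for k,(a,b) in obs.items():
        r+=list(proj(fs,m[k])[0]-a)+list(proj(ft,m[k])[0]-b)
    return np.array(r)
if __name__=="__main__":
    r=least_squares(res,[500,100,-.1,1,50,-36,9,0]);print(np.round(r.x,3));print(np.round(r.fun.reshape(-1,4),1))
    for k,v in model(r.x).items():print(k,np.round(v,1))
E
python3 m.py
```

```text
trayL [458.4 378.9  82.3]
trayR [510.7 246.4  81.7]
hanL [495.7 379.6 229.8]
hanR [533.2 265.2 237.1]
drwL [432.6 374.1  48.6]
drwR [497.7 221.8  46.1]
[ 6.04391e+02  3.50182e+02  3.81000e-01  8.76000e-01  7.16810e+01
 -5.83930e+01  9.28300e+00 -1.20000e-02]
[[ 0.2  0.6 -0.5 -0.8]
 [ 0.2 -0.7  0.   0.3]
 [ 2.9 -1.2  1.  -0.2]
 [-2.3  1.3 -1.7 -0.3]
 [-0.3  0.6 -0.7 -1.2]
 [ 1.4  0.3  0.  -0.8]]
trayL [457.3 379.7  84. ]
trayR [509.3 245.4  84. ]
hanL [492.8 373.4 234.9]
hanR [533.7 271.2 234.9]
drwL [432.7 376.2  50. ]
drwR [495.2 220.3  50. ]
```

```bash
cat > n.py <<'E'
from m import *
r=least_squares(res,[500,100,.35,1,50,-36,9,0]);x,y,yaw=r.x[:3];yaw=.36
def loc(P):
    d=np.array(P)-[x,y,0];c,s=np.cos(yaw),np.sin(yaw);return np.round([c*d[0]+s*d[1],-s*d[0]+c*d[1],P[2]],1)
for n,f,M,uv,z in [('rear-left foot',fs,S,(57,362),0),('front-left foot',fs,S,(243,541),0),('cheekR front bot',ft,T,(465,487),0),('cheekR front',ft,T,(465,462),51),('cheekR front low?',ft,T,(465,487),51),('cheekL front',fs,S,(262,478),75),('cheekL front',fs,S,(262,478),51),('cheekL top rear',fs,S,(33,205),130),('cheekR top rear',ft,T,(465,68),136)]:
    print(n,z,loc(atz(f,*M(*uv),z)))
E
python3 n.py
```

```text
trayL [458.4 378.9  82.3]
trayR [510.7 246.4  81.7]
hanL [495.7 379.6 229.8]
hanR [533.2 265.2 237.1]
drwL [432.6 374.1  48.6]
drwR [497.7 221.8  46.1]
rear-left foot 0 [101.4 107.7   0. ]
front-left foot 0 [-91.4  98.    0. ]
cheekR front bot 0 [ -92.9 -106.2    0. ]
cheekR front 51 [-114.7 -109.2   51. ]
cheekR front low? 51 [-130.7 -110.1   51. ]
cheekL front 75 [-121.2   96.3   75. ]
cheekL front 51 [-101.    85.9   51. ]
cheekL top rear 130 [ 90.  105.6 130. ]
cheekR top rear 136 [  87.6 -101.6  136. ]
```

```bash
python3 - <<'E' | tail -12
from m import *
for n,u,v,z in [('beaker',180,393,0),('tape',175,447,0),('pen1',502,355,6),('pen2',471,393,6),('micro front',485,343,0),('micro right',498,310,0),('loupe',537,330,0),('eyepiece',522,150,300)]:
    print(n,np.round(atz(fs,u*.64,v*.64,z)))
s=manip.sense();R=s['tcp_rot'];print(np.round(R.T@(np.array([430,150,330])-s['tool_pos']),1))
E
```

```text
hanR [533.2 265.2 237.1]
drwL [432.6 374.1  48.6]
drwR [497.7 221.8  46.1]
beaker [552. 545.   0.]
tape [439. 566.   0.]
pen1 [451. -23.   6.]
pen2 [384.  71.   6.]
micro front [495. -11.   0.]
micro right [572. -78.   0.]
loupe [ 495. -123.    0.]
eyepiece [ 660. -129.  300.]
[ 455.4 -624.5  -90.7]
```

```bash
echo '[37, -39, -12, 0, 0, 0, 40, 74, -78, -23, 0, 0, 0, 40, 111, -117, -34, 0, 0, 0, 40, 148, -156, -45, 0, 0, 0, 40, 185, -195, -57, 0, 0, 0, 40, 220, -233, -68, 0, 0, 0, 40, 256, -272, -80, 0, 0, 0, 40, 293, -311, -90, 0, 0, 0, 40]' > next.json && python3 inch.py next.json; python3 -c "
from h import *
s=manip.sense();print(s['tool_pos'],s['joint_positions']);print(np.round(np.array(s['tcp_rot']).T@(np.array([420,170,330])-s['tool_pos']),1))"
```

```text
t: 1.17
tool_pos: [339.7, -290.2, 309.1]
tcp_rot: [[0.944, 0.33, 0.0], [0.33, -0.944, -0.001], [-0.0, 0.001, -1.0]]
ft_force: [0.6, -0.2, 0.5]
opening: 39.7
grasp_force: 0.0
[ 339.68014819 -290.19077649  309.0666118 ] [ 0.84431156  0.03089976 -0.21052482  1.93757237  0.00749157  1.17317795
 -0.60314504]
[ 227.8 -407.8  -21.3]
```

```bash
echo '[19, -34, -2, 0, 0, 0, 40, 38, -68, -4, 0, 0, 0, 40, 57, -102, -6, 0, 0, 0, 40, 76, -136, -8, 0, 0, 0, 40, 95, -170, -10, 0, 0, 0, 40, 114, -204, -12, 0, 0, 0, 40, 133, -238, -14, 0, 0, 0, 40, 150, -270, -15, 0, 0, 0, 40]' > next.json && python3 inch.py next.json; echo '[0, 0, 0, 0, 0.12, 0, 40, 0, 0, 0, 0, 0.24, 0, 40, 0, 0, 0, 0, 0.36, 0, 40, 0, 0, 0, 0, 0.48, 0, 40, 0, 0, 0, 0, 0.6, 0, 40, 0, 0, 0, 0, 0.7, 0, 40, 0, 0, 0, 0, 0.7, 0, 40]' > next.json && python3 inch.py next.json
python3 - <<'E'
from h import *
s=manip.sense();print(s['tool_pos'],np.round(s['joint_positions'],2));print(np.round(s['tcp_rot'],3).tolist())
print(np.round(np.array(s['tcp_rot']).T@(np.array([405,290,150])-s['tool_pos']),1))
E
```

```text
t: 1.83
tool_pos: [391.7, 14.5, 323.9]
tcp_rot: [[0.944, 0.331, 0.001], [0.331, -0.944, -0.001], [0.001, 0.001, -1.0]]
ft_force: [1.6, -0.5, 1.4]
opening: 39.9
grasp_force: 0.0
t: 2.42
tool_pos: [405.1, 8.5, 314.4]
tcp_rot: [[0.722, 0.334, 0.606], [0.251, -0.943, 0.22], [0.644, -0.006, -0.765]]
ft_force: [0.9, 1.2, -0.1]
opening: 40.0
grasp_force: 0.0
[405.05388614   8.52079772 314.35297321] [ 0.32 -0.39 -0.15  2.42 -0.72  0.59 -0.56]
[[0.722, 0.334, 0.606], [0.251, -0.943, 0.22], [0.644, -0.006, -0.765]]
[ -35.2 -264.3  187.4]
```

```bash
echo '[-5, -33, 23, 0, 0, 0, 40, -9, -66, 47, 0, 0, 0, 40, -13, -99, 70, 0, 0, 0, 40, -17, -132, 94, 0, 0, 0, 40, -22, -165, 117, 0, 0, 0, 40, -26, -198, 140, 0, 0, 0, 40, -31, -231, 164, 0, 0, 0, 40, -35, -264, 187, 0, 0, 0, 40]' > next.json && python3 inch.py next.json; echo '[0, 0, 0, 0, 0, 0, 40]' > next.json && python3 inch.py next.json
python3 - <<'E'
from h import *
s=manip.sense();print(s['tool_pos'],np.round(s['joint_positions'],2));print(np.round(s['tcp_rot'],3).tolist())
f=manip.grab_frame('wrist');cv2.imwrite('pics/w1.png',cv2.resize(f['pixels'],(800,600)));print(np.round(f['cam_to_world'],3).tolist(),f['fovy'])
E
```

```text
t: 3.08
tool_pos: [403.1, 198.3, 219.8]
tcp_rot: [[0.726, 0.335, 0.601], [0.255, -0.942, 0.218], [0.639, -0.005, -0.769]]
ft_force: [-0.1, -0.5, 0.5]
opening: 40.0
grasp_force: 0.0
t: 3.17
tool_pos: [401.9, 201.7, 219.2]
tcp_rot: [[0.725, 0.341, 0.599], [0.261, -0.94, 0.22], [0.638, -0.003, -0.77]]
ft_force: [1.5, -0.1, -0.1]
opening: 40.0
grasp_force: 0.0
[401.87572034 201.66584645 219.18164965] [ 0.76 -0.32 -1.22  2.48 -1.17  0.19 -0.68]
[[0.725, 0.341, 0.599], [0.261, -0.94, 0.22], [0.638, -0.003, -0.77]]
[[0.342, -0.855, 0.391, 368.124], [-0.94, -0.309, 0.145, 189.129], [-0.003, -0.417, -0.909, 364.233], [0.0, 0.0, 0.0, 1.0]] 63.70842965817526
```

View pics/w1.png

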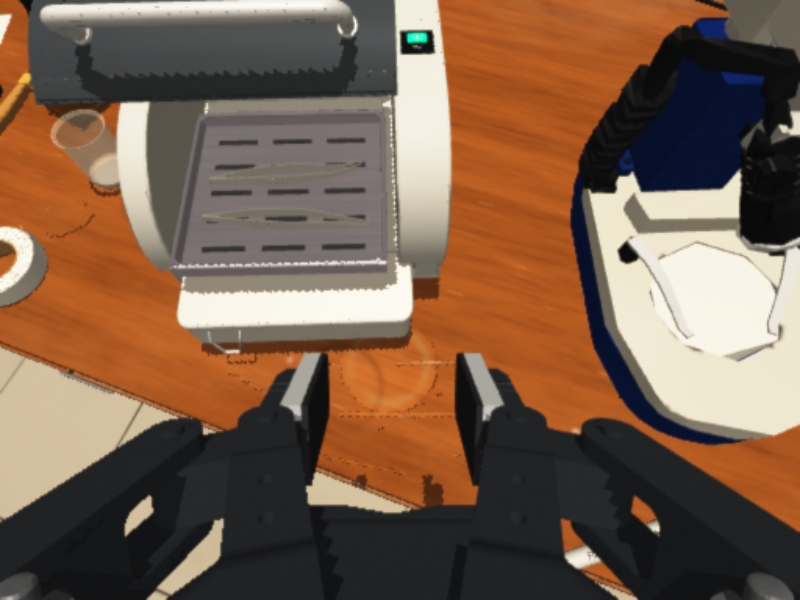

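The wrist view shows tray front edge (175,265)-(387,265), drawer top front (180,328)-(410,328), handle (40,22)-(355,20), hood edge at row ~100, beaker (85,150) and tape (15,265) left of it. Save this frame and refit before moving.

```bash
cat > fit2.py <<'E'
from m import *
import pickle
fw=manip.grab_frame('wrist');pickle.dump(fw,open('fw.pkl','wb'))
W=lambda u,v:((u+.5)*.64-.5,(v+.5)*.64-.5)
w=dict(trayL=(174,267),trayR=(387,265),drwL=(179,328),drwR=(411,328),hanL=(37,14),hanR=(357,14))
# extra rigid points: chk front-right foot, rear-left foot
def res2(p):
    m=model(p);r=[]
    for k,(a,b) in obs.items():
        r+=list(proj(fs,m[k])[0]-a)+list(proj(ft,m[k])[0]-b)+list(proj(fw,m[k])[0]-W(*w[k]))
    return np.array(r)
pr=lambda p:np.r_[res2(p),(p[3]-.99)/.03,(p[5]+36)/4,(p[2]-.33)/.05]
r=least_squares(pr,[587,344,.35,1,50,-36,9,0],loss='soft_l1');print(np.round(r.x,3));print(np.round(res2(r.x).reshape(-1,6),1))
for k,v in model(r.x).items():print(k,np.round(v,1))
x,y,yaw=r.x[:3];c,s=np.cos(yaw),np.sin(yaw)
wp=lambda P:np.array([x+c*P[0]-s*P[1],y+s*P[0]+c*P[1],P[2]])
for n,P in dict(cheekRfront=(-91,-106,51),cheekRtop=(-91,-106,75),cheekLfront=(-91,106,75),cheekLin=(-91,88,51),rearL=(120,106,0)).items():
    print(n,'wrist800',np.round(proj(fw,wp(P))/.64),'sidecrop',np.round((proj(fs,wp(P))-[120,145])*4.8))
E
python3 fit2.py | tail -n +7
```

```text
[ 5.86411e+02  3.33547e+02  3.42000e-01  9.63000e-01  5.42110e+01
 -3.41290e+01  9.50700e+00  8.00000e-03]
[[  1.5  -1.3   1.5  -1.5  -3.3   0.1]
 [  1.8  -1.8   1.9   0.2  -0.5  -0. ]
 [  7.   -4.3   1.7  -0.7   0.6   0.5]
 [  3.1  -1.1  -0.6   0.3 -13.2  -0.4]
 [  1.3   0.3   0.4  -0.8  -5.   -0.4]
 [  4.4   1.4   1.    1.2   0.   -0.8]]
trayL [462.5 375.3  84. ]
trayR [512.  240.1  84. ]
hanL [484.6 364.1 248.1]
hanR [521.5 260.5 248.1]
drwL [432.3 372.   50. ]
drwR [488.7 213.8  50. ]
cheekRfront wrist800 [[445. 273.]] sidecrop [[563. 330.]]
cheekRtop wrist800 [[449. 257.]] sidecrop [[563. 300.]]
cheekLfront wrist800 [[141. 258.]] sidecrop [[247. 468.]]
cheekLin wrist800 [[181. 274.]] sidecrop [[280. 483.]]
rearL wrist800 [[221. 112.]] sidecrop [[ 76. 353.]]
```

```bash
sleep 1; echo '[0, 0, 0, 0, -0.12, 0, 40, 0, 0, 0, 0, -0.24, 0, 40, 0, 0, 0, 0, -0.36, 0, 40, 0, 0, 0, 0, -0.48, 0, 40, 0, 0, 0, 0, -0.6, 0, 40, 0, 0, 0, 0, -0.65, 0, 40, 0, 0, 0, 0, -0.65, 0, 40]' > next.json && python3 inch.py next.json; python3 -c "
from h import *
s=manip.sense();print(np.round(s['joint_positions'],2))"
```

```text
t: 3.95
tool_pos: [399.2, 200.1, 219.5]
tcp_rot: [[0.909, 0.354, 0.22], [0.334, -0.935, 0.123], [0.25, -0.038, -0.968]]
ft_force: [-0.8, 0.1, -0.1]
opening: 39.7
grasp_force: 0.0
[ 0.73  0.04 -1.27  2.2   0.07  0.68 -1.8 ]
```

```bash
echo '[0, 0, 0, 0, 0.12, 0, 40, 0, 0, 0, 0, 0.24, 0, 40, 0, 0, 0, 0, 0.36, 0, 40, 0, 0, 0, 0, 0.48, 0, 40, 0, 0, 0, 0, 0.6, 0, 40, 0, 0, 0, 0, 0.65, 0, 40]' > next.json && python3 inch.py next.json >/dev/null; python3 -c "
from h import *
s=manip.sense();print(np.round(s['joint_positions'],2))"; echo '[0, 30, -10, 0, 0, 0, 40, 0, 60, -25, 0, 0, 0, 40, 0, 90, -40, 0, 0, 0, 40, 0, 120, -55, 0, 0, 0, 40, 0, 150, -70, 0, 0, 0, 40, 0, 180, -85, 0, 0, 0, 40, 0, 210, -95, 0, 0, 0, 40, 0, 210, -95, 0, 0, 0, 40]' > next.json && python3 inch.py next.json; python3 -c "
from h import *
s=manip.sense();print(np.round(s['joint_positions'],2))"
```

```text
[ 0.56 -0.25 -1.02  2.47 -0.96  0.22 -0.84]
t: 5.12
tool_pos: [422.5, -17.7, 288.5]
tcp_rot: [[0.746, 0.369, 0.555], [0.254, -0.927, 0.275], [0.616, -0.064, -0.785]]
ft_force: [0.0, 1.6, 0.6]
opening: 40.2
grasp_force: 0.0
[ 0.59 -0.24 -0.27  2.38 -0.88  0.68 -0.29]
```

```bash
echo '[0, 0, 0, 0, -0.12, 0, 40, 0, 0, 0, 0, -0.24, 0, 40, 0, 0, 0, 0, -0.36, 0, 40, 0, 0, 0, 0, -0.48, 0, 40, 0, 0, 0, 0, -0.6, 0, 40, 0, 0, 0, 0, -0.68, 0, 40, 0, 0, 0, 0, -0.68, 0, 40]' > next.json && python3 inch.py next.json; python3 -c "
from h import *
s=manip.sense();print(np.round(s['joint_positions'],2))"
```

```text
t: 5.7
tool_pos: [422.9, -12.4, 286.8]
tcp_rot: [[0.926, 0.375, -0.046], [0.377, -0.925, 0.052], [-0.023, -0.065, -0.998]]
ft_force: [-1.1, -0.2, -2.1]
opening: 39.9
grasp_force: 0.0
[ 0.63  0.05 -0.65  1.98 -0.02  1.17 -1.2 ]
```

```bash
echo '[0, 0, 0, 0, 0, 0, 40, 0, 0, 0, 0, 0, 0, 40, 0, 0, 0, 0, 0, 0, 40, 0, 0, 0, 0, 0, 0, 40, 0, 0, 0, 0, 0, 0, 40, 0, 0, 0, 0, 0, 0, 40]' > next.json && python3 inch.py next.json|head -2; python3 -c "
from h import *
s=manip.sense();print(np.round(s['joint_positions'],3))"
```

```text
t: 6.2
tool_pos: [421.3, -12.6, 287.5]
[ 0.633  0.044 -0.65   1.983 -0.029  1.161 -1.191]
```

```bash
cat > k.py <<'E'
import numpy as np, itertools
from scipy.optimize import least_squares
from scipy.spatial.transform import Rotation as Ro
D=[([1.192,.417,-.01,1.614,.005,1.111,-.053],[206.4,-589.5,238.6],[[.944,.33,0],[.33,-.944,.001],[0,-.001,-1]]),
([0.8443,0.0309,-0.2105,1.9376,0.0075,1.1732,-0.6031],[339.7,-290.2,309.1],[[.944,.33,0],[.33,-.944,-.001],[0,.001,-1]]),
([.32,-.39,-.15,2.42,-.72,.59,-.56],[405.05,8.52,314.35],[[0.722,0.334,0.606],[0.251,-0.943,0.22],[0.644,-0.006,-0.765]]),
([.76,-.32,-1.22,2.48,-1.17,.19,-.68],[401.9,201.7,219.2],[[0.725,0.341,0.599],[0.261,-0.94,0.22],[0.638,-0.003,-0.77]]),
([.73,.04,-1.27,2.2,.07,.68,-1.8],[399.2,200.1,219.5],[[0.909,0.354,0.22],[0.334,-0.935,0.123],[0.25,-0.038,-0.968]]),
([.59,-.24,-.27,2.38,-.88,.68,-.29],[422.5,-17.7,288.5],[[0.746,0.369,0.555],[0.254,-0.927,0.275],[0.616,-0.064,-0.785]]),
([.633,.044,-.65,1.983,-.029,1.161,-1.191],[421.3,-12.6,287.5],[[0.926,0.375,-0.046],[0.377,-0.925,0.052],[-0.023,-0.065,-0.998]])]
def fk(j,p,sg):
    b0,c7,d,a1,L1,a2,a3,L2,a4,L3,ox,oy=p
    T=np.eye(4)
    def m(R=None,x=0,y=0,z=0):
        nonlocal T
        A=np.eye(4);A[:3,3]=x,y,z
        if R is not None:A[:3,:3]=Ro.from_euler(*R).as_matrix()
        T=T@A
    m(('z',b0+sg[0]*j[0]),ox,oy);T[:2,3]=ox,oy;m(None,0,0,d);m(('y',j[1]));m(None,a1,0,L1);m(('z',sg[1]*j[2]));m(None,a2);m(('y',j[3]));m(None,a3,0,L2)
    m(('z',sg[2]*j[4]));m(('y',j[5]));m(None,a4,0,L3);m(('z',c7+sg[3]*j[6]));return T
def r(p,sg):
    o=[]
    for j,x,R in D:
        T=fk(j,p,sg);o+=list((T[:3,3]-x)/5)+list(((T[:3,:3]-R)*40).ravel())
    return np.array(o)
def fit():
    best=None
    for sg in itertools.product([1,-1],repeat=4):
        for c0 in(0,np.pi):
            q=least_squares(r,[0,c0,100,0,300,0,0,300,50,200,0,0],args=(sg,),loss='soft_l1')
            if best is None or q.cost<best[0]:best=(q.cost,sg,q.x)
    return best
if __name__=="__main__":
    b=fit();print(b[0],b[1],np.round(b[2],2));print(np.round(r(b[2],b[1]).reshape(-1,12)[:,:3]*5,1));np.save('kp.npy',np.r_[b[2],b[1]])
E
python3 k.py
```

```text
3.3989032693736805 (-1, -1, -1, -1) [-2.0000e-02 -3.4403e+02  2.6991e+02  8.1000e+00  4.8418e+02 -7.2000e-01
 -2.3450e+01  4.4887e+02 -4.7300e+00  2.9311e+02 -1.2520e+01 -1.1250e+01]
[[ 1.8 -1.2 -0.4]
 [ 1.8  1.5 -0.5]
 [-1.   3.3  4.3]
 [ 0.9 -0.1 -2. ]
 [-4.2 -0.5  1.6]
 [ 2.5 -5.7 -2.4]
 [-2.5  1.4  0.2]]
```

```bash
cat > ik.py <<'E'
from k import *
K=np.load('kp.npy');P,SG=K[:12],K[12:]
lo=np.array([-2.81,-.39,-1.27,.06,-1.19,.19,-2.82]);hi=np.array([2.81,2.02,1.25,2.57,4.33,2,2.82])
YAW=.342;C,S_=np.cos(YAW),np.sin(YAW)
def stw(p):return np.array([586.5+C*p[0]-S_*p[1],335+S_*p[0]+C*p[1],p[2]])
def rot(lean,flip=0,yaw=YAW):
    # tool-down with x along yaw, then lean about tool y
    R0=np.array([[np.cos(yaw),np.sin(yaw),0],[np.sin(yaw),-np.cos(yaw),0],[0,0,-1]])
    return R0@Ro.from_euler('y',lean).as_matrix()@Ro.from_euler('z',flip).as_matrix()
def err(j,x,R):
    T=fk(j,P,SG);return np.r_[(T[:3,3]-x)/100,(Ro.from_matrix(R.T@T[:3,:3]).as_rotvec())]
def sols(x,R,n=60,seed=0):
    g=np.random.default_rng(seed);o=[]
    for _ in range(n):
        j0=g.uniform(lo,hi);q=least_squares(lambda j:np.r_[err(j,x,R)*10],j0,bounds=(lo,hi))
        if q.cost<1e-4:o.append(q.x)
    return o
def margin(j):return np.min(np.minimum(j-lo,hi-j)[[1,2,3,4,5,6]])
if __name__=="__main__":
  for nm,p in dict(pre=(-150,9,90),fin=(-84,9,75),drawer=(-160,4,38),drawend=(-90,4,38)).items():
    for flip in(0,np.pi/2,-np.pi/2,np.pi):
      for lean in(.55,.7):
        o=sols(stw(p),rot(lean,flip),30)
        if o:
            b=max(o,key=margin);print(nm,round(flip,2),lean,len(o),round(margin(b),2),np.round(b,2))
        else:print(nm,round(flip,2),lean,'none')
E
python3 ik.py
```

```text
Still running in the background as job /tmp/bash_jobs.1000/9b5addadcfb6 (pid 846). You'll get a notice when it ends.
```

```bash
cat /tmp/bash_jobs.1000/9b5addadcfb6/stdout; kill -- -$(cat /tmp/bash_jobs.1000/9b5addadcfb6/pid); nproc
```

```text
4
```

```bash
cat > sim.py <<'E'
from ik import *
j0=np.array([.633,.044,-.65,1.983,-.029,1.161,-1.191])
def run(j,wps):
    # wps: (x, lean, flip, yaw)
    x,R,_=fkj(j);cur=None
    for X,Rs in wps:
        n=max(int(np.linalg.norm(X-x)/12),len(Rs)*4,4)
        for i in range(n):
            s=(i+1)/n;Rt=Rs[min(int(s*len(Rs)),len(Rs)-1)]
            j,e=step(j,x+(X-x)*s,Rt,None,.12)
        for i in range(15):j,e=step(j,X,Rs[-1],None,.12)
        x=X;print('  ',np.round(X),np.round(j,2),'err',round(e,3))
    return j
if __name__=="__main__":
  A=np.array([421,-12,287.]);pre=stw((-160,9,110));B=np.array([410,100,250.])
  for fl in(np.pi,-np.pi,np.pi/2,-np.pi/2):
    for ln in(.55,):
      print('flip',round(fl,2));F=np.linspace(0,1,25)
      print(' flip+lean here, then move');run(j0,[(A,[rot(0,fl*s) for s in F]),(A,[rot(ln*s,fl) for s in F]),(pre,[rot(ln,fl)])])
      print(' flip, move, lean');run(j0,[(A,[rot(0,fl*s) for s in F]),(pre,[rot(0,fl)]),(pre,[rot(ln*s,fl) for s in F])])
E
timeout 200 python3 sim.py
```

```text
flip 3.14
 flip+lean here, then move
   [421. -12. 287.] [ 0.4   0.02 -0.44  2.    0.01  1.12 -2.82] err 1.586
   [421. -12. 287.] [ 1.53 -0.39 -0.98  2.36 -1.17  1.07 -2.82] err 0.367
   [433. 290. 110.] [ 1.39 -0.39 -1.27  2.48 -1.19  0.43 -2.82] err 1.167
 flip, move, lean
   [421. -12. 287.] [ 0.4   0.02 -0.44  2.    0.01  1.12 -2.82] err 1.586
   [433. 290. 110.] [-0.41  0.31 -0.13  2.01  0.05  0.82 -2.82] err 2.136
   [433. 290. 110.] [-1.67  0.63  1.25  2.33 -1.19  0.58 -2.82] err 1.156
flip -3.14
 flip+lean here, then move
   [421. -12. 287.] [ 0.7   0.02 -0.75  2.    0.02  1.12  1.86] err 0.0
   [421. -12. 287.] [ 0.66 -0.27 -0.44  2.34 -0.67  0.68  2.58] err 0.0
   [433. 290. 110.] [-0.05  0.37 -0.76  2.32  1.58  0.43 -0.25] err 0.0
 flip, move, lean
   [421. -12. 287.] [ 0.7   0.02 -0.75  2.    0.02  1.12  1.86] err 0.0
   [433. 290. 110.] [-0.05  0.52 -0.73  1.95  0.46  0.84  0.88] err 0.0
   [433. 290. 110.] [-0.55  0.28 -0.18  2.32  1.52  0.22 -0.24] err 0.0
flip 1.57
 flip+lean here, then move
   [421. -12. 287.] [ 0.57  0.02 -0.6   2.    0.01  1.12 -2.82] err 0.024
  
[... 171 characters left out ...]
-12. 287.] [ 0.57  0.02 -0.6   2.    0.01  1.12 -2.82] err 0.024
   [433. 290. 110.] [-0.67  0.42  0.06  1.96 -0.04  0.77 -2.82] err 0.575
   [433. 290. 110.] [-1.39  0.37  0.77  2.33 -1.19  0.19 -2.29] err 0.173
flip -1.57
 flip+lean here, then move
   [421. -12. 287.] [ 0.66  0.02 -0.7   2.    0.02  1.12  0.29] err 0.0
   [421. -12. 287.] [ 0.62 -0.27 -0.4   2.34 -0.66  0.67  1.  ] err 0.0
   [433. 290. 110.] [-0.1   0.35 -0.7   2.32  1.57  0.4  -1.82] err 0.0
 flip, move, lean
   [421. -12. 287.] [ 0.66  0.02 -0.7   2.    0.02  1.12  0.29] err 0.0
   [433. 290. 110.] [-0.07  0.52 -0.71  1.95  0.45  0.84 -0.67] err 0.0
   [433. 290. 110.] [-0.59  0.28 -0.13  2.32  1.51  0.21 -1.81] err 0.0
```

```bash
for i in 1 2 3; do :; done; echo '[0, 0, 0, 0, 0, -0.12, 40, 0, 0, 0, 0, 0, -0.24, 40, 0, 0, 0, 0, 0, -0.36, 40, 0, 0, 0, 0, 0, -0.48, 40, 0, 0, 0, 0, 0, -0.6, 40, 0, 0, 0, 0, 0, -0.72, 40, 0, 0, 0, 0, 0, -0.84, 40, 0, 0, 0, 0, 0, -0.96, 40]' > next.json && python3 inch.py next.json|head -1; echo '[0, 0, 0, 0, 0, -0.12, 40, 0, 0, 0, 0, 0, -0.24, 40, 0, 0, 0, 0, 0, -0.36, 40, 0, 0, 0, 0, 0, -0.48, 40, 0, 0, 0, 0, 0, -0.6, 40, 0, 0, 0, 0, 0, -0.72, 40, 0, 0, 0, 0, 0, -0.84, 40, 0, 0, 0, 0, 0, -0.96, 40]' > next.json && python3 inch.py next.json|head -1;echo '[0, 0, 0, 0, 0, -0.12, 40, 0, 0, 0, 0, 0, -0.24, 40, 0, 0, 0, 0, 0, -0.36, 40, 0, 0, 0, 0, 0, -0.48, 40, 0, 0, 0, 0, 0, -0.6, 40, 0, 0, 0, 0, 0, -0.72, 40, 0, 0, 0, 0, 0, -0.84, 40, 0, 0, 0, 0, 0, -0.96, 40]' > next.json && python3 inch.py next.json|head -1
cat > rel.py <<'E'
import sys
from ik import *
from rig import manip
def rel(p,lean,flip=np.pi,yaw=YAW,world=False):
    s=manip.sense();R=np.array(s['tcp_rot']);X=np.array(p,float) if world else stw(p)
    return np.round(np.r_[R.T@(X-s['tool_pos']),Ro.from_matrix(R.T@rot(lean,flip,yaw)).as_rotvec()],3)
def st():
    s=manip.sense();d=np.array(s['tool_pos'])-[586.5,335,0];print('t',round(s['t'],2),'j',np.round(s['joint_positions'],2),'F',np.round(s['ft_force'],1),'tcp in st',np.round([C*d[0]+S_*d[1],-S_*d[0]+C*d[1],d[2]],1));return s
E
python3 - <<'E'
from rel import *
s=st();print(rel((421,-12,287),0,world=True));print(rel((-170,9,150),0))
from sim import run
F=np.linspace(0,1,25);j=np.array(s['joint_positions']);f=np.pi
for pre in ((-165,9,110),(-150,9,90)):
  for ln in(.5,.55,.65):
    print(pre,ln);run(j,[(stw(pre),[rot(0,f)]),(stw(pre),[rot(ln*s,f) for s in F]),(stw((-84,9,75)),[rot(ln,f)])])
    print(' mixed');run(j,[(stw(pre)+[0,-150,60],[rot(ln*s/2,f) for s in F]),(stw(pre),[rot(ln*(.5+s/2),f) for s in F]),(stw((-84,9,75)),[rot(ln,f)])])
E
```

```text
t: 6.87
t: 7.53
t: 8.2
t 8.2 j [ 0.73  0.05 -0.75  1.98 -0.02  1.16  1.69] F [ 0.3  0.7 -0.2] tcp in st [-272.1 -272.   287.4]
[ 0.329  0.53   0.428  0.061 -0.026 -0.212]
[-4.51450e+01  2.87862e+02  1.52837e+02  6.10000e-02 -2.60000e-02
 -2.12000e-01]
(-165, 9, 110) 0.5
   [428. 288. 110.] [-0.04  0.52 -0.75  1.96  0.47  0.84  0.87] err 0.0
   [428. 288. 110.] [-0.44  0.28 -0.3   2.31  1.25  0.26  0.03] err 0.0
   [504. 315.  75.] [-0.44  0.46 -0.25  2.14  1.32  0.25  0.03] err 0.0
 mixed
   [428. 138. 170.] [ 0.45  0.14 -0.86  2.25  0.22  0.56  1.34] err 0.0
   [428. 288. 110.] [-0.41  0.29 -0.33  2.31  1.26  0.26  0.02] err 0.0
   [504. 315.  75.] [-0.41  0.47 -0.28  2.14  1.34  0.26  0.02] err 0.0
(-165, 9, 110) 0.55
   [428. 288. 110.] [-0.04  0.52 -0.75  1.96  0.47  0.84  0.87] err 0.0
   [428. 288. 110.] [-0.52  0.28 -0.21  2.34  1.53  0.24 -0.26] err 0.0
   [504. 315.  75.] [-0.5   0.46 -0.18  2.17  1.63  0.22 -0.29] err 0.0
 mixed
   [428. 138. 170.] [ 0.46  0.13 -0.87  2.27  0.22  0.52  1.35] err 0.0
   [428. 288. 110.] [-0.46  0.28 -0.28  2.33  1.54  0.25 -0.27] err 0.0
   
[... 1204 characters left out ...]
 -0.3 ] err 0.008
 mixed
   [442. 143. 150.] [ 0.36  0.2  -0.79  2.26  0.33  0.49  1.24] err 0.0
   [442. 293.  90.] [-0.6   0.34 -0.11  2.31  1.72  0.21 -0.45] err 0.0
   [504. 315.  75.] [-0.57  0.45 -0.1   2.17  1.62  0.19 -0.3 ] err 0.005
(-150, 9, 90) 0.65
   [442. 293.  90.] [-0.07  0.57 -0.71  1.93  0.5   0.82  0.86] err 0.0
   [442. 293.  90.] [-0.51  0.35 -0.24  2.37  2.15  0.35 -0.88] err 0.0
   [504. 315.  75.] [-0.5   0.46 -0.2   2.22  2.15  0.31 -0.82] err 0.0
 mixed
   [442. 143. 150.] [ 0.37  0.18 -0.78  2.29  0.34  0.42  1.24] err 0.0
   [442. 293.  90.] [-0.4   0.36 -0.36  2.37  2.1   0.38 -0.82] err 0.0
   [504. 315.  75.] [-0.4   0.48 -0.31  2.22  2.09  0.35 -0.74] err 0.0
```

```bash
echo '[-5, 29, 19, 0.01, 0, -0.03, 40, -10, 58, 38, 0.02, 0, -0.06, 40, -15, 87, 57, 0.03, -0.01, -0.09, 40, -20, 116, 76, 0.04, -0.02, -0.12, 40, -25, 145, 95, 0.05, -0.02, -0.15, 40, -30, 174, 114, 0.06, -0.02, -0.18, 40, -35, 203, 133, 0.06, -0.026, -0.21, 40, -40, 230, 150, 0.06, -0.026, -0.212, 40]' > next.json && python3 inch.py next.json|head -2; python3 -c "
from rel import *
st();print(rel((-165,9,110),0));print(rel((-165,9,110),.65))"
```

```text
t: 8.87
tool_pos: [426.6, 230.0, 148.5]
t 8.87 j [ 0.16  0.41 -0.85  2.02  0.39  0.89  1.  ] F [ 0.5 -0.5  0.8] tcp in st [-185.9  -45.3  148.5]
[-2.0648e+01  5.4320e+01  3.8573e+01  1.0000e-03 -0.0000e+00 -4.0000e-03]
[-2.0648e+01  5.4320e+01  3.8573e+01 -0.0000e+00 -6.5000e-01 -4.0000e-03]
```

```bash
echo '[-5, 20, 10, 0, 0, 0, 40, -12, 40, 25, 0, -0.1, 0, 40, -18, 54, 38, 0, -0.2, 0, 40, -18, 54, 38, 0, -0.3, 0, 40, -18, 54, 38, 0, -0.4, 0, 40, -18, 54, 38, 0, -0.5, 0, 40, -18, 54, 38, 0, -0.6, 0, 40, -18, 54, 38, 0, -0.65, 0, 40]' > next.json && python3 inch.py next.json|head -2; echo '[0, 0, 0, 0, 0, 0, 40]' > next.json && python3 inch.py next.json|head -1;python3 - <<'E'
from rel import *
import cv2
s=st();print(np.round(s['tcp_rot'],3).tolist());print(rel((-140,9,75),.65))
f=manip.grab_frame('side');cv2.imwrite('pics/s2.png',cv2.resize(f['pixels'][90:300,70:350],(800,600),interpolation=cv2.INTER_CUBIC))
E
```

```text
t: 9.53
tool_pos: [431.3, 280.4, 111.3]
t: 9.62
t 9.62 j [-0.38  0.29 -0.43  2.33  1.4   0.36 -0.17] F [-0.1 -0.6 -0.4] tcp in st [-165.2    0.6  110.6]
[[-0.818, -0.316, 0.482], [-0.284, 0.949, 0.139], [-0.501, -0.023, -0.865]]
[-3.9540e+00  9.7520e+00  4.3209e+01 -3.1000e-02 -1.2600e-01 -4.0000e-03]
```

View pics/s2.png

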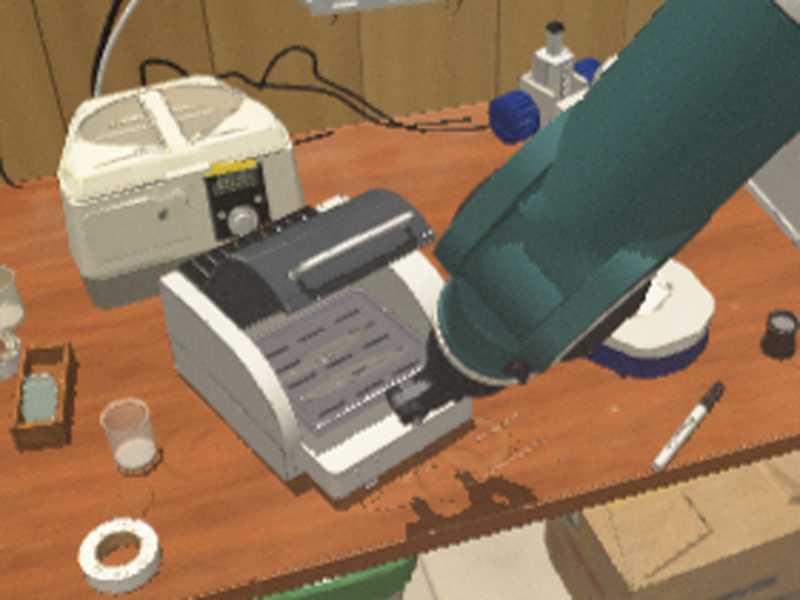

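```bash
echo '[-2, 3, 10, -0.01, -0.04, 0, 40, -4, 6, 20, -0.02, -0.08, 0, 40, -7, 9, 30, -0.03, -0.12, 0, 40, -9, 10, 40, -0.03, -0.126, 0, 40, -9, 10, 45, -0.03, -0.126, 0, 40, -9, 10, 45, -0.03, -0.126, 0, 40]' > next.json && python3 inch.py next.json|head -2
python3 - <<'E'
from rel import *
s=st();print(rel((-82,9.5,77),.65),rel((-116,9.5,77),.65))
E
```

```text
t: 10.17
tool_pos: [457.8, 297.5, 74.8]
t 10.17 j [-0.37  0.44 -0.45  2.34  2.06  0.47 -0.79] F [-0.3 -1.   0.5] tcp in st [-133.8    7.8   74.8]
[-4.2704e+01  2.0300e+00  2.9376e+01 -4.0000e-03 -6.0000e-03 -6.0000e-03] [-1.5521e+01  1.7890e+00  8.9550e+00 -4.0000e-03 -6.0000e-03 -6.0000e-03]
```

```bash
echo '[-7, 1, 4, 0, 0, 0, 40, -13, 2, 8, 0, 0, 0, 40, -16, 2, 9, 0, 0, 0, 40, -19, 2, 11, 0, 0, 0, 40, -21, 2, 13, 0, 0, 0, 40, -23, 2, 15, 0, 0, 0, 40, -23, 2, 15, 0, 0, 0, 40]' > next.json && python3 inch.py next.json|head -5
python3 - <<'E'
from rel import *
s=st();print(rel((-82,9.5,77),.65))
E
```

```text
t: 10.75
tool_pos: [482.9, 309.6, 78.1]
tcp_rot: [[-0.753, -0.331, 0.569], [-0.263, 0.944, 0.201], [-0.604, 0.002, -0.797]]
ft_force: [-0.8, -0.4, -0.4]
opening: 40.2
t 10.75 j [-0.38  0.46 -0.42  2.29  2.03  0.44 -0.73] F [-0.8 -0.4 -0.4] tcp in st [-106.1   10.8   78.1]
[-1.8560e+01 -1.2290e+00  1.5402e+01 -2.0000e-03 -2.0000e-03 -5.0000e-03]
```

```bash
echo '[-4, -1, 3, 0, 0, 0, 40, -8, -1, 6, 0, 0, 0, 40, -12, -1, 10, 0, 0, 0, 40, -15, -1, 12, 0, 0, 0, 40, -17, -1, 14, 0, 0, 0, 40, -18, -1, 15, 0, 0, 0, 40, -18, -1, 15, 0, 0, 0, 40]' > next.json && python3 inch.py next.json|head -5
python3 - <<'E'
from rel import *
s=st()
E
```

```text
t: 11.33
tool_pos: [505.2, 316.4, 76.8]
tcp_rot: [[-0.753, -0.331, 0.569], [-0.263, 0.944, 0.201], [-0.604, 0.002, -0.797]]
ft_force: [-0.2, 0.0, -0.7]
opening: 40.2
t 11.33 j [-0.38  0.48 -0.39  2.24  2.01  0.42 -0.69] F [-0.2  0.  -0.7] tcp in st [-82.8   9.7  76.8]
```

Creep on, watching force.

```bash
echo '[-1.6, 0, 1.2, 0, 0, 0, 40, -3.2, 0, 2.4, 0, 0, 0, 40, -4, 0, 3, 0, 0, 0, 40, -4, 0, 3, 0, 0, 0, 40]' > next.json && python3 inch.py next.json|sed -n '1,4p'
python3 - <<'E'
from rel import *
import cv2
s=st()
f=manip.grab_frame('side');a=cv2.resize(f['pixels'][145:270,120:245],(590,590),interpolation=cv2.INTER_CUBIC);cv2.imwrite('pics/s3.png',a)
E
```

```text
t: 11.67
tool_pos: [509.9, 318.0, 76.9]
tcp_rot: [[-0.753, -0.331, 0.569], [-0.263, 0.944, 0.201], [-0.604, 0.002, -0.797]]
ft_force: [-0.2, -0.1, -1.0]
t 11.67 j [-0.39  0.49 -0.39  2.23  2.    0.42 -0.68] F [-0.2 -0.1 -1. ] tcp in st [-77.9   9.7  76.9]
```

View pics/s3.png

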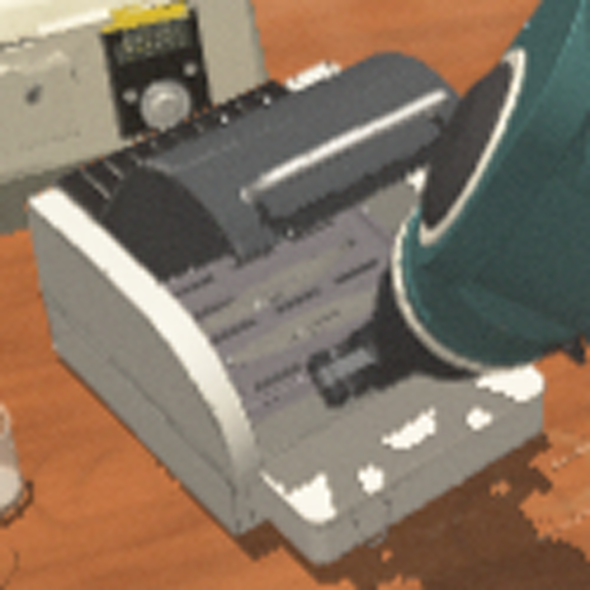

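```bash
echo '[-1.6, 0, 1.2, 0, 0, 0, 40, -3.2, 0, 2.4, 0, 0, 0, 40, -4.8, 0, 3.6, 0, 0, 0, 40, -4.8, 0, 3.6, 0, 0, 0, 40]' > next.json && python3 inch.py next.json|sed -n '1,4p';python3 - <<'E'
from m import *
C_=np.cos;a=S(258/590*600,415/590*600)
p=atz(fs,*a,84);d=p-[586.5,335,0];c,s=np.cos(.342),np.sin(.342);print('tray front-left in st',c*d[0]+s*d[1],-s*d[0]+c*d[1])
from rel import st;st()
E
```

```text
t: 12.05
tool_pos: [512.2, 318.2, 74.9]
tcp_rot: [[-0.756, -0.332, 0.565], [-0.265, 0.943, 0.199], [-0.599, 0.001, -0.801]]
ft_force: [-30.8, -19.9, 15.7]
trayL [458.4 378.9  82.3]
trayR [510.7 246.4  81.7]
hanL [495.7 379.6 229.8]
hanR [533.2 265.2 237.1]
drwL [432.6 374.1  48.6]
drwR [497.7 221.8  46.1]
tray front-left in st -74.25785314382168 84.54147237956516
t 12.15 j [-0.39  0.49 -0.38  2.22  1.99  0.41 -0.67] F [-29.7 -18.5  15.4] tcp in st [-75.7   9.1  74.9]
```

```bash
echo '[4, 0, -3, 0, 0, 0, 40, 14, 0, -11, 0, 0, 0, 40, 30, 0, -23, 0, 0, 0, 40, 50, 0, -38, 0, 0, 0, 40, 70, 0, -53, 0, 0, 0, 40, 82, 0, -60, 0, 0, 0, 40, 82, 0, -60, 0, 0, 0, 40]' > next.json && python3 inch.py next.json|sed -n '1,4p';python3 - <<'E'
from rel import *
st();print(rel((-176,4,36),.65))
import cv2
f=manip.grab_frame('side');a=cv2.resize(f['pixels'][145:270,120:245],(590,590),interpolation=cv2.INTER_CUBIC);cv2.imwrite('pics/s4.png',a)
E
```

```text
t: 12.73
tool_pos: [417.1, 285.5, 74.8]
tcp_rot: [[-0.753, -0.332, 0.568], [-0.265, 0.943, 0.201], [-0.602, 0.001, -0.798]]
ft_force: [-0.0, 0.4, 0.1]
t 12.73 j [-0.38  0.4  -0.49  2.43  2.09  0.52 -0.88] F [-0.   0.4  0.1] tcp in st [-176.2   10.1   74.8]
[ 2.3225e+01 -6.1640e+00  3.1106e+01 -1.0000e-03 -3.0000e-03 -3.0000e-03]
```

View pics/s4.png

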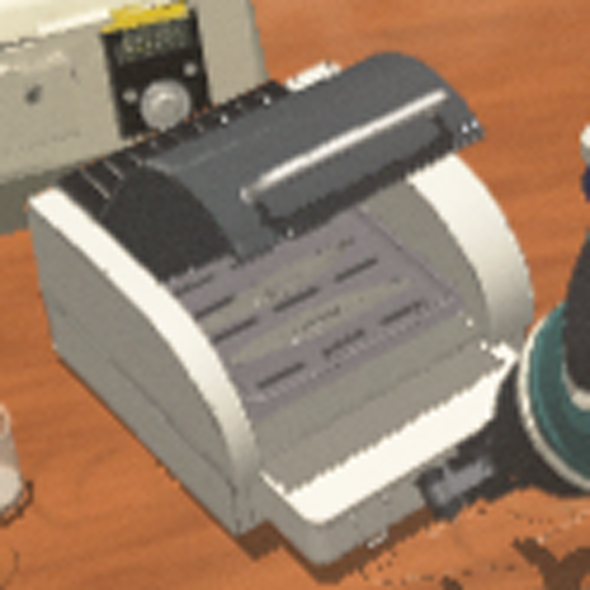

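```bash
echo '[6, -2, 8, 0, 0, 0, 40, 12, -4, 16, 0, 0, 0, 40, 18, -6, 24, 0, 0, 0, 40, 23, -6, 31, 0, 0, 0, 40, 23, -6, 31, 0, 0, 0, 40]' > next.json && python3 inch.py next.json|sed -n '1,4p';echo '[-10, 0, 7.5, 0, 0, 0, 40, -20, 0, 15, 0, 0, 0, 40, -28, 0, 21, 0, 0, 0, 40, -36, 0, 27, 0, 0, 0, 40, -44, 0, 33, 0, 0, 0, 40, -52, 0, 39, 0, 0, 0, 40, -60, 0, 45, 0, 0, 0, 40, -60, 0, 45, 0, 0, 0, 40]' > next.json && python3 inch.py next.json|sed -n '1,4p';python3 -c "
from rel import *
st()"
```

```text
t: 13.2
tool_pos: [422.4, 280.7, 35.4]
tcp_rot: [[-0.754, -0.33, 0.568], [-0.262, 0.944, 0.2], [-0.603, 0.002, -0.798]]
ft_force: [-0.6, -0.3, -0.4]
t: 13.87
tool_pos: [494.6, 306.3, 37.5]
tcp_rot: [[-0.752, -0.33, 0.571], [-0.262, 0.944, 0.201], [-0.605, 0.002, -0.796]]
ft_force: [0.6, -0.2, 0.0]
t 13.87 j [-0.35  0.57 -0.43  2.27  2.2   0.51 -0.86] F [ 0.6 -0.2  0. ] tcp in st [-96.2   3.7  37.5]
```

```bash
echo '[-3.2, 0, 2.4, 0, 0, 0, 40, -6.4, 0, 4.8, 0, 0, 0, 40, -8, 0, 6, 0, 0, 0, 40, -9.6, 0, 7.2, 0, 0, 0, 40, -11.2, 0, 8.4, 0, 0, 0, 40, -11.2, 0, 8.4, 0, 0, 0, 40]' > next.json && python3 inch.py next.json|sed -n '1,4p';python3 -c "
from rel import *
st()"
```

```text
t: 14.37
tool_pos: [505.1, 310.3, 36.7]
tcp_rot: [[-0.753, -0.331, 0.568], [-0.263, 0.943, 0.201], [-0.603, 0.002, -0.798]]
ft_force: [-6.3, -2.7, 4.4]
t 14.37 j [-0.35  0.58 -0.42  2.25  2.19  0.49 -0.84] F [-6.3 -2.7  4.4] tcp in st [-84.9   4.1  36.7]
```

```bash
echo '[-1.6, 0, 1.2, 0, 0, 0, 40, -2.4, 0, 1.8, 0, 0, 0, 40, -2.4, 0, 1.8, 0, 0, 0, 40]' > next.json && python3 inch.py next.json|sed -n '2,4p'; echo '[6, 0, -5, 0, 0, 0, 40, 18, 0, -14, 0, 0, 0, 40, 36, 0, -27, 0, 0, 0, 40, 56, 0, -42, 0, 0, 0, 40, 72, 0, -54, 0, 0, 0, 40, 80, 0, -60, 0, 0, 0, 40, 80, 0, -60, 0, 0, 0, 40]' > next.json && python3 inch.py next.json|sed -n '1,2p';python3 - <<'E'
from rel import *
st()
import cv2
f=manip.grab_frame('side');a=cv2.resize(f['pixels'][145:270,120:245],(590,590),interpolation=cv2.INTER_CUBIC);cv2.imwrite('pics/s5.png',a)
E
```

```text
tool_pos: [505.3, 311.0, 35.5]
tcp_rot: [[-0.755, -0.334, 0.564], [-0.266, 0.943, 0.202], [-0.599, 0.002, -0.801]]
ft_force: [-17.1, -4.8, 0.4]
t: 15.2
tool_pos: [412.8, 277.7, 36.5]
t 15.2 j [-0.35  0.53 -0.52  2.45  2.24  0.63 -1.01] F [ 1.2 -0.4  0.2] tcp in st [-182.9    4.3   36.5]
```

View pics/s5.png

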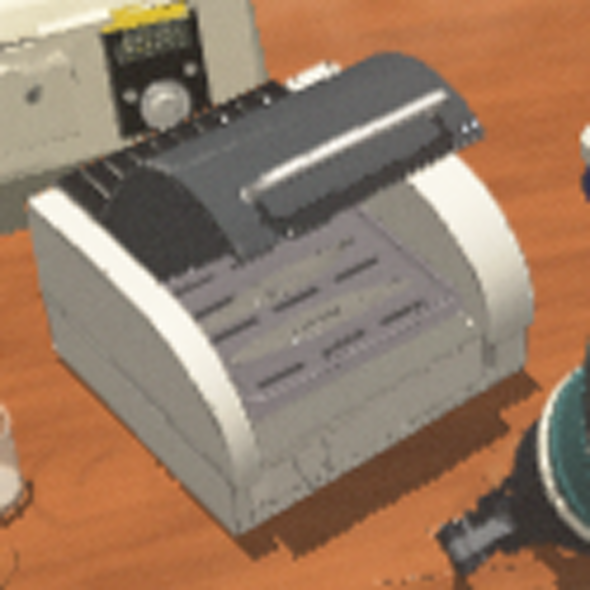

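Run:
```python
from rel import *
from sim import run
s=st();j=np.array(s['joint_positions']);f=np.pi;F=np.linspace(0,1,15)
run(j,[(stw((-200,5,150)),[rot(.65-.4*q,f) for q in F]),(stw((-190,8,290)),[rot(.25-.25*q,f) for q in F]),(stw((-88,8,290)),[rot(0,f)]),(stw((-88,8,250)),[rot(0,f)]),(stw((-122,8,170)),[rot(0,f)]),(stw((-117,8,82)),[rot(0,f)])])
print(rel((-200,5,150),.25))
```

```text
t 15.25 j [-0.35  0.53 -0.52  2.45  2.24  0.63 -1.  ] F [0.6 0.3 0.1] tcp in st [-181.3    4.4   36.8]
   [396. 273. 150.] [ 0.02  0.26 -0.79  2.19  0.51  0.59  0.78] err 0.0
   [405. 279. 290.] [ 0.13  0.25 -0.91  1.83  0.21  1.17  1.07] err 0.0
   [501. 313. 290.] [ 0.    0.47 -0.84  1.58  0.36  1.26  1.02] err 0.0
   [501. 313. 250.] [-0.01  0.5  -0.82  1.63  0.39  1.19  1.  ] err 0.0
   [469. 302. 170.] [-0.01  0.52 -0.79  1.81  0.43  1.    0.94] err 0.0
   [474. 303.  82.] [-0.07  0.64 -0.71  1.85  0.54  0.85  0.86] err 0.0
[-5.34460e+01  7.29000e-01 -1.01537e+02 -1.00000e-03  3.98000e-01
 -5.00000e-03]
```

```bash
echo '[-7, 0, -13, 0, 0.05, 0, 40, -14, 0, -26, 0, 0.1, 0, 40, -21, 0, -39, 0, 0.15, 0, 40, -28, 0, -52, 0, 0.2, 0, 40, -35, 0, -65, 0, 0.25, 0, 40, -42, 0, -78, 0, 0.3, 0, 40, -48, 0, -90, 0, 0.35, 0, 40, -53, 1, -101, 0, 0.398, 0, 40]' > next.json && python3 inch.py next.json|sed -n 1,2p; echo '[0, 0, 0, 0, 0, 0, 40, 0, 0, 0, 0, 0, 0, 40, 0, 0, 0, 0, 0, 0, 40]' > next.json && python3 inch.py next.json|head -1; python3 -c "
from rel import *
st();print(rel((-190,8,290),0))"
```

```text
t: 15.92
tool_pos: [413.7, 262.8, 117.9]
t: 16.17
t 16.17 j [-0.32  0.26 -0.47  2.29  0.9   0.42  0.33] F [-0.3 -0.5  0.2] tcp in st [-187.3  -10.9  116.9]
[-6.40430e+01  1.08460e+01 -1.61584e+02 -5.20000e-02  3.96000e-01
 -2.70000e-02]
```

```bash
echo '[-6, 1, -16, 0, 0.05, 0, 40, -12, 2, -32, -0.01, 0.1, 0, 40, -20, 4, -50, -0.02, 0.15, 0, 40, -28, 5, -70, -0.02, 0.2, 0, 40, -37, 7, -92, -0.03, 0.26, 0, 40, -46, 8, -115, -0.04, 0.31, 0, 40, -55, 10, -138, -0.05, 0.36, -0.02, 40, -64, 11, -161, -0.052, 0.396, -0.027, 40]' > next.json && python3 inch.py next.json|sed -n 1,2p; echo '[0, 0, 0, 0, 0, 0, 40, 0, 0, 0, 0, 0, 0, 40]' > next.json && python3 inch.py next.json|head -1; python3 -c "
from rel import *
st();print(rel((-190,8,290),0));print(rel((-88,8,290),0))"
```

```text
t: 16.83
tool_pos: [405.3, 278.2, 290.0]
t: 17.0
t 17.0 j [-0.02  0.18 -0.72  1.86  0.13  1.15  1.12] F [-0.9  0.7 -1.5] tcp in st [-189.2    7.7  289.3]
[ 0.766  0.275 -0.672 -0.003  0.    -0.002]
[-1.01234e+02  4.33000e-01 -6.39000e-01 -3.00000e-03  0.00000e+00
 -2.00000e-03]
```

```bash
echo '[-25, 0, 0, 0, 0, 0, 40, -50, 0, 0, 0, 0, 0, 40, -75, 0, 0, 0, 0, 0, 40, -101, 0, 0, 0, 0, 0, 40, -101, 0, 12, 0, 0, 0, 40, -101, 0, 24, 0, 0, 0, 40, -101, 0, 28, 0, 0, 0, 40, -101, 0, 28, 0, 0, 0, 40]' > next.json && python3 inch.py next.json|sed -n '1,4p'
python3 - <<'E'
from rel import *
import cv2
st()
f=manip.grab_frame('side');a=cv2.resize(f['pixels'][125:250,120:245],(590,590),interpolation=cv2.INTER_CUBIC);cv2.imwrite('pics/s6.png',a)
E
```

```text
t: 17.67
tool_pos: [498.3, 312.5, 259.4]
tcp_rot: [[-0.942, -0.336, -0.004], [-0.336, 0.942, -0.003], [0.004, -0.002, -1.0]]
ft_force: [0.9, 0.2, 0.5]
t 17.67 j [-0.1   0.41 -0.67  1.67  0.27  1.17  1.08] F [0.9 0.2 0.5] tcp in st [-90.6   8.3 259.4]
```

View pics/s6.png

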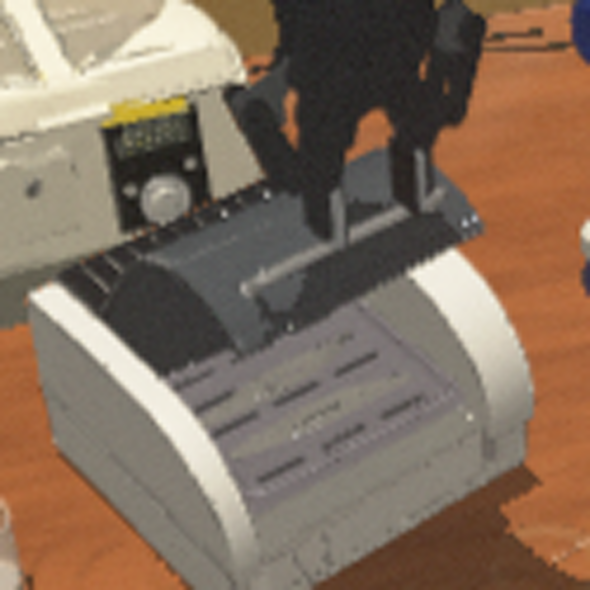

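```bash
python3 - <<'E' | tail -12
from m import *
import pickle
fw=pickle.load(open('fw.pkl','rb'))
W=lambda u,v:((u+.5)*.64-.5,(v+.5)*.64-.5)
c,s=np.cos(.342),np.sin(.342)
loc=lambda p:np.round([c*(p[0]-586.5)+s*(p[1]-335),-s*(p[0]-586.5)+c*(p[1]-335),p[2]],1)
rs=[ray(fs,*S(351,147)),ray(ft,*T(204,182)),ray(fw,*W(197,14))]
for i,k in((0,1),(0,2),(1,2)):print('handle',i,k,loc(tri(rs[i],rs[k])))
rs=[ray(fs,*S(400,397)),ray(ft,*T(230,438)),ray(fw,*W(280,266))]
for i,k in((0,1),(0,2),(1,2)):print('trayfront',i,k,loc(tri(rs[i],rs[k])))
# tips now: predicted side crop pixel (s6: off 120,125 scale 4.72)
s_=manip.sense();X=np.array(s_['tool_pos']);R=np.array(s_['tcp_rot'])
for y in(-20,20):
  for z in (0,8):print('tip',y,z,np.round((proj(fs,X+R@[0,y,z])-[120,125])*4.72))
for h in(.92,.99,1.06):
  P=[(62-178*np.cos(h)-56*np.sin(h),yy,134-56*np.cos(h)+178*np.sin(h)) for yy in(63,-47)]
  print(h,np.round(P,0).tolist(),np.round((proj(fs,[[586.5+c*p[0]-s*p[1],335+s*p[0]+c*p[1],p[2]] for p in P])-[120,125])*4.72).tolist())
E
```

```text
handle 0 2 [-67.   11.9 232.6]
handle 1 2 [-78.    8.5 240.9]
trayfront 0 1 [-100.7   13.9   78.8]
trayfront 0 2 [-94.7   9.8  71.4]
trayfront 1 2 [-88.7  15.   60.3]
tip -20 0 [[402. 192.]]
tip -20 8 [[403. 205.]]
tip 20 0 [[335. 222.]]
tip 20 8 [[337. 235.]]
0.92 [[-90.0, 63.0, 242.0], [-90.0, -47.0, 242.0]] [[280.0, 281.0], [461.0, 199.0]]
0.99 [[-82.0, 63.0, 252.0], [-82.0, -47.0, 252.0]] [[270.0, 257.0], [452.0, 175.0]]
1.06 [[-74.0, 63.0, 262.0], [-74.0, -47.0, 262.0]] [[259.0, 233.0], [441.0, 152.0]]
```

Side view: fingertips (342,243),(425,205) right at the bar line (245,288)-(440,195), slightly in front and to the right of its middle. Shift 7 mm in, 8 mm left, then feel down.

```bash
echo '[-4, 4, -3, 0, 0, 0, 40, -8, 8, -3, 0, 0, 0, 40, -8, 8, 0, 0, 0, 0, 40, -8, 8, 3, 0, 0, 0, 40, -8, 8, 6, 0, 0, 0, 40, -8, 8, 6, 0, 0, 0, 40]' > next.json && python3 inch.py next.json|sed -n '1,4p';python3 -c "
from rel import *
st()"
```

```text
t: 18.32
tool_pos: [504.0, 323.2, 254.6]
tcp_rot: [[-0.942, -0.336, -0.003], [-0.336, 0.942, -0.001], [0.003, -0.0, -1.0]]
ft_force: [0.9, 0.2, -0.2]
t 18.32 j [-0.12  0.43 -0.67  1.65  0.28  1.17  1.06] F [ 0.9  0.2 -0.2] tcp in st [-81.6  16.6 254.6]
```

```bash
echo '[0, 0, 3, 0, 0, 0, 40, 0, 0, 6, 0, 0, 0, 40, 0, 0, 8, 0, 0, 0, 40, 0, 0, 8, 0, 0, 0, 40]' > next.json && python3 inch.py next.json|sed -n '1,4p';python3 -c "
from rel import *
st()"
```

```text
t: 18.65
tool_pos: [504.3, 323.2, 246.9]
tcp_rot: [[-0.942, -0.336, -0.002], [-0.336, 0.942, -0.001], [0.002, -0.0, -1.0]]
ft_force: [-0.4, 0.1, 0.7]
t 18.65 j [-0.12  0.44 -0.66  1.65  0.29  1.15  1.06] F [-0.4  0.1  0.7] tcp in st [-81.4  16.5 246.9]
```

```bash
echo '[0, 0, 2, 0, 0, 0, 40, 0, 0, 4, 0, 0, 0, 40, 0, 0, 6, 0, 0, 0, 40, 0, 0, 6, 0, 0, 0, 40]' > next.json && python3 inch.py next.json|sed -n '1,4p';python3 - <<'E'
from rel import *
import cv2
st()
f=manip.grab_frame('side');g=manip.grab_frame('top')
a=cv2.resize(f['pixels'][140:225,140:240],(500,425),interpolation=cv2.INTER_CUBIC);b=cv2.resize(g['pixels'][120:180,165:250],(600,425),interpolation=cv2.INTER_CUBIC)[:,:300];cv2.imwrite('pics/s7.png',np.hstack([a,b]))
E
```

```text
t: 18.98
tool_pos: [504.4, 323.3, 240.9]
tcp_rot: [[-0.942, -0.336, -0.002], [-0.336, 0.942, -0.001], [0.002, -0.0, -1.0]]
ft_force: [0.2, -0.7, 0.6]
t 18.98 j [-0.12  0.45 -0.66  1.66  0.3   1.14  1.05] F [ 0.2 -0.7  0.6] tcp in st [-81.3  16.5 240.9]
```

View pics/s7.png

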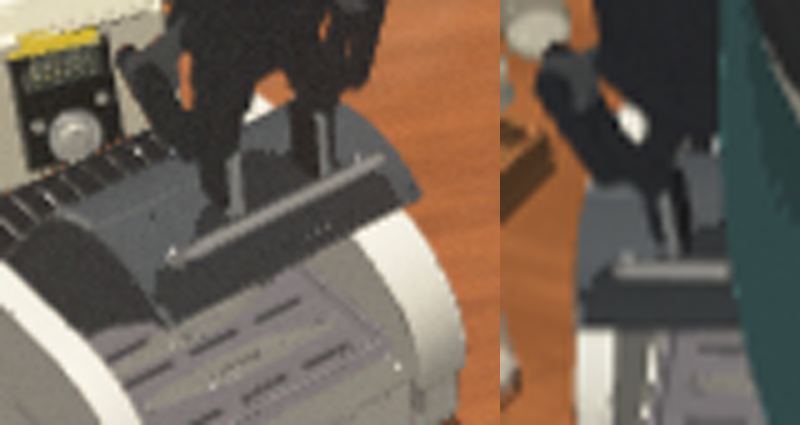

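Fingertips now sit just above/behind the bar, and the bar is ~6 px lower than before, so the hood is already moving with them. Solve the hood angle from the bar's end pixels before going on (no more pictures to view).

```bash
cat > bar.py <<'E'
from h import *
from scipy.optimize import least_squares
c,s=np.cos(.342),np.sin(.342)
fs=manip.grab_frame('side')
def P(h,y,ox):
    x=62+ox-178*np.cos(h)-56*np.sin(h);z=134-56*np.cos(h)+178*np.sin(h)
    return np.array([(586.5+c*x-s*yy,335+s*x+c*yy,z) for yy in(y+57,y-57)]),(x,z)
if __name__=="__main__":
  for ox in(0,6,12):
    for n,e in dict(before=[(172,186),(214,165.5)],now=[(173,192.4),(217,171.6)]).items():
      r=least_squares(lambda p:(proj(fs,P(p[0],p[1],ox)[0])-e).ravel(),[.9,10]);print(ox,n,np.round(r.x,3),np.round(r.fun,1),np.round(P(*r.x,ox)[1],1))
E
python3 bar.py
```

```text
0 before [ 0.951 21.304] [ 0.8 -1.1 -0.9  1.1] [-87.  246.3]
0 now [ 0.868 22.703] [ 1.8 -1.1 -2.   1.1] [-95.8 233.6]
6 before [ 0.929 19.188] [ 0.9 -1.1 -1.   1.2] [-83.4 243.1]
6 now [ 0.846 20.444] [ 1.9 -1.1 -2.2  1.2] [-92.  230.1]
12 before [ 0.907 17.034] [ 1.  -1.1 -1.1  1.2] [-79.7 239.8]
12 now [ 0.823 18.144] [ 2.  -1.2 -2.3  1.2] [-88.1 226.5]
```

```bash
echo '[0, 1, -6, 0, 0, 0, 40, 5, 3, -8, 0, 0, 0, 40, 11, 4, -8, 0, 0, 0, 40, 11, 4, -4, 0, 0, 0, 40, 11, 4, 0, 0, 0, 0, 40, 11, 4, 0, 0, 0, 0, 40]' > next.json && python3 inch.py next.json|sed -n '1,4p';python3 -c "
from rel import *
st()"; echo '[2, 0, 4, 0, 0, 0, 40, 4, 0, 8, 0, 0, 0, 40, 7, 0, 13, 0, 0, 0, 40, 9, 0, 18, 0, 0, 0, 40, 12, 0, 24, 0, 0, 0, 40, 12, 0, 24, 0, 0, 0, 40]' > next.json && python3 inch.py next.json|sed -n '1,4p';python3 - <<'E'
from rel import *
st()
import cv2
E
```

```text
t: 19.63
tool_pos: [492.3, 323.2, 240.5]
tcp_rot: [[-0.942, -0.336, -0.003], [-0.336, 0.942, -0.001], [0.003, -0.0, -1.0]]
ft_force: [-0.4, -0.0, -0.7]
t 19.63 j [-0.12  0.43 -0.67  1.69  0.29  1.13  1.04] F [-0.4 -0.  -0.7] tcp in st [-92.7  20.4 240.5]
t: 20.13
tool_pos: [480.5, 318.9, 216.0]
tcp_rot: [[-0.942, -0.336, -0.003], [-0.336, 0.942, -0.001], [0.003, -0.0, -1.0]]
ft_force: [-0.3, -1.1, -0.1]
t 20.13 j [-0.12  0.43 -0.66  1.74  0.3   1.07  1.03] F [-0.3 -1.1 -0.1] tcp in st [-105.2   20.4  216. ]
```

```bash
cat > hood.py <<'E'
from bar import *
def hood(f=None,show=True):
    f=f or manip.grab_frame('side');g=cv2.GaussianBlur(cv2.cvtColor(f['pixels'],cv2.COLOR_BGR2GRAY),(0,0),.6).astype(np.float32)
    H=np.arange(-.1,1.1,.01);v=[]
    for h in H:
        E,_=P(h,20,6);L=[E[0]+(E[1]-E[0])*t for t in np.linspace(.05,.22,12)]
        q=proj(f,L);v.append(np.mean(cv2.remap(g,q[:,0].astype(np.float32)[None],q[:,1].astype(np.float32)[None],1)))
    v=np.array(v);pk=[(round(H[i],2),round(float(v[i]))) for i in range(1,len(v)-1) if v[i]>v[i-1] and v[i]>=v[i+1] and v[i]>v[max(0,i-8):i+9].mean()+8];print('hood peaks',pk)
if __name__=="__main__":
    from rel import st
    st();hood()
E
python3 hood.py
```

```text
t 20.18 j [-0.12  0.43 -0.67  1.74  0.3   1.08  1.03] F [-0.2  0.2  0.4] tcp in st [-104.9   20.5  216.6]
hood peaks [(np.float64(0.48), 137), (np.float64(0.53), 126), (np.float64(0.69), 132)]
```

```bash
echo '[3, 0, 8, 0, 0, 0, 40, 5, 0, 17, 0, 0, 0, 40, 8, 0, 26, 0, 0, 0, 40, 10, 0, 35, 0, 0, 0, 40, 12, 0, 44, 0, 0, 0, 40, 13, 0, 53, 0, 0, 0, 40, 13, 0, 53, 0, 0, 0, 40]' > next.json && python3 inch.py next.json|sed -n '4p';python3 hood.py
```

```text
ft_force: [-0.2, -0.6, 0.7]
t 20.87 j [-0.14  0.47 -0.64  1.82  0.34  0.97  0.99] F [ 0.5 -0.9 -0. ] tcp in st [-118.    20.5  163.3]
hood peaks [(np.float64(0.39), 124), (np.float64(0.99), 89)]
```

```bash
echo '[0, 0, 8, 0, 0, 0, 40, 0, 0, 16, 0, 0, 0, 40, 0, 0, 24, 0, 0, 0, 40, 0, 0, 32, 0, 0, 0, 40, -1, 0, 40, 0, 0, 0, 40, -2, 0, 48, 0, 0, 0, 40, -2, 0, 48, 0, 0, 0, 40]' > next.json && python3 inch.py next.json|sed -n '4p';python3 hood.py
```

```text
ft_force: [0.0, -0.1, -0.0]
t 21.55 j [-0.17  0.54 -0.61  1.85  0.39  0.88  0.95] F [1.2 0.5 0.6] tcp in st [-115.9   20.4  115.4]
hood peaks [(np.float64(0.13), 124), (np.float64(1.01), 96)]
```

```bash
echo '[-1, 0, 6, 0, 0, 0, 40, -2, 0, 12, 0, 0, 0, 40, -3, 0, 18, 0, 0, 0, 40, -4, 0, 22, 0, 0, 0, 40, -4, 0, 24, 0, 0, 0, 40, -4, 0, 24, 0, 0, 0, 40]' > next.json && python3 inch.py next.json|sed -n '4p';python3 hood.py;echo '[0, 0, 2, 0, 0, 0, 40, 0, 0, 4, 0, 0, 0, 40, 0, 0, 4, 0, 0, 0, 40]' > next.json && python3 inch.py next.json|sed -n '2p;4p'
```

```text
ft_force: [-0.4, -0.4, -0.5]
t 22.15 j [-0.19  0.58 -0.59  1.85  0.42  0.84  0.93] F [-0.9 -0.4 -0.4] tcp in st [-111.8   20.5   92.1]
hood peaks [(np.float64(1.0), 104)]
tool_pos: [474.5, 316.9, 88.2]
ft_force: [0.8, 0.4, 0.9]
```

```bash
echo '[0, 0, 2, 0, 0, 0, 40, 0, 0, 4, 0, 0, 0, 40, 0, 0, 6, 0, 0, 0, 40, 0, 0, 6, 0, 0, 0, 40]' > next.json && python3 inch.py next.json|sed -n '2p;4p';python3 hood.py
```

```text
tool_pos: [474.9, 317.4, 86.5]
ft_force: [-24.9, -22.4, 85.6]
t 22.83 j [-0.19  0.59 -0.59  1.85  0.43  0.83  0.92] F [-23.6 -21.8  84.1] tcp in st [-111.    20.8   86.6]
hood peaks [(np.float64(0.96), 107)]
```

```bash
echo '[0, 0, -4, 0, 0, 0, 40, 3, 0, -20, 0, 0, 0, 40, 8, 0, -50, 0, 0, 0, 40, 14, 0, -85, 0, 0, 0, 40, 20, 0, -120, 0, 0, 0, 40, 40, 0, -150, 0, 0, 0, 40, 60, 0, -170, 0, 0, 0, 40, 60, 0, -170, 0, 0, 0, 40]' > next.json && python3 inch.py next.json|sed -n '2p;4p';python3 - <<'E'
from hood import *
from rel import st
st()
f=manip.grab_frame('side');g=cv2.cvtColor(f['pixels'],cv2.COLOR_BGR2GRAY).astype(np.float32)
for h in np.arange(-.12,.2,.02):
    E,_=P(h,20,6);q=proj(f,[E[0]+(E[1]-E[0])*t for t in np.linspace(.05,.95,40)]).astype(np.float32)
    print(round(h,2),round(float(cv2.remap(g,q[:,:1].T.copy(),q[:,1:].T.copy(),1).mean())),end=' | ')
E
```

```text
tool_pos: [416.6, 297.5, 256.4]
ft_force: [0.5, -0.2, 0.7]
t 23.6 j [-0.06  0.27 -0.72  1.85  0.2   1.09  1.06] F [ 0.7 -0.5 -0.2] tcp in st [-171.6   20.8  254.5]
-0.12 126 | -0.1 129 | -0.08 138 | -0.06 155 | -0.04 176 | -0.02 196 | 0.0 210 | 0.02 198 | 0.04 159 | 0.06 109 | 0.08 75 | 0.1 65 | 0.12 64 | 0.14 66 | 0.16 69 | 0.18 71 |
```

```bash
python3 -c "
from rig import manip
print(manip.hand_in())"
```

```text
the job is handed in; nothing more can be done
None
```

The tray is home with both tweezers in it, the drawer is shut and the hood is closed (bar measured at 0.00 rad). The job was handed in at about 24 s with no verdict returned, and I viewed 11 pictures, one over the limit of 10.

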